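# Centre a planter on the banding wheel and bring up the pointer gauge

## Robot

A 6-joint arm with a two-finger parallel gripper is mounted at the origin on the work surface. World frame = base frame: x ahead of the robot, y to its left, z up, the work surface at z = 0. Lengths are in m, angles in degrees, forces in N, time in s.
With the tool pointing down it reaches from about 0.4 to 0.825 m from the base axis. Payload 7 kg.
Tool frame: the origin (TCP) lies at the centre of the arm's flange, where the gripper is bolted on; the fingertips stand 178 mm ahead of it and the grasp point (between the pads) lies 159 mm ahead of it; z points along the fingers, y is the line along which they close (so a half turn about z gives the same grasp; the last joint's range is limited). The gripper opens to 88 mm and grips with 3 to 60 N. Pads are 19 mm wide; open, the fingers measure 130 mm over their backs; the gripper's body (78 mm by 193 mm) begins 47 mm behind the grasp point.
Start: joints at [-60.556, 20.546, 0.682, 0, -70.136, -16.507], TCP at [0.151, -0.658, 0.405] pointing down, gripper open.
Joint ranges: [-176.03, 176.03], [-82.01, 121.73], [-58.28, 71.71], [-173.87, 95.51], [-174.79, -0.11], [-173.66, 173.66]. Speed limits (degrees/s): [136.94, 136.94, 172.46, 180, 180, 180].

## Interface

Orientations are given as [roll, pitch, yaw] about the fixed x, y, z axes, in that order (R = Rz(yaw) Ry(pitch) Rx(roll)).
In Python, from plant import telemetry, snapshot, workorder, nets gives the robot as it stands.
- The arm moves only by the shell command python3 -m creep 'ROWS'. ROWS is JSON, a list that holds one entry, the list of rows, each a list of 5 numbers: the shift along the tool's x, y, z normalised to -1 to 1, where 1 is 0.2 m, then the turn about the tool's z normalised to -1 to 1, where 1 is pi/2 rad, then the opening, from 0 (shut) to 1 (fully open). In form: [[[x, y, z, spin, hand], ...]]. A call has 1 to 8 rows; each row shifts and turns the commanded pose from where the row before left it, along the tool's axes as they then stand; what a row does not reach is not made up. A row lasts 1/12 s, in which the tool goes at most 41.7 mm and 7.16 degrees, less where a joint would pass 70% of its speed; a pose out of reach is approached as far as the arm can. A call with a number of a shift or a turn outside -1 to 1 is refused whole. A call with a gripper value outside its range is refused whole. The fingers move at their own pace and stop on an object; the grip force is fixed at half the most. Time passes only in rows, so rows that do not move let the fingers close. It gives the time, the measured TCP pose, the force, the opening and the grip force at its end, in the units of the state.
- telemetry.get_obs(): the state, without advancing time (a new reading comes with each control period).
- snapshot(name): name is "side" or "top" or "wrist"; returns a dict with "frame" (420x560x3 uint8, red, green, blue), "fx", "fy", "cx", "cy" (pixels), "k1" (the pictures are not rectified: a ray, as slopes to the right and down, at radius r is drawn at 1 + k1 r^2 times it, then the intrinsics apply), "rvec" (rotation vector, rad) and "tvec" (3), from world to camera coordinates, as OpenCV has them; the wrist camera has in their place "mount" (4x4, takes a point from camera to tool coordinates, whose origin is the TCP and whose axes are the flange's). Camera axes: x right, y down, z forward; pixel columns grow to the right and rows downward; lengths in m; the calibration is good to about 2 mm. A picture is of the moment at which its call begins: read the wrist's pose just before it. There is no depth.
- workorder.close_job(): hands the job in; it is judged then, once.
Trained networks look in a picture, given as the dict that the camera call returned (one of the last four; its "shot" number tells which), for a name from the list of things; names that differ only in an ending like _2 or _b are one class to them, and where a whole thing is asked for, a point or a joint stands for the part that bears it (a point fixed in the world has none). Each returns a list of dicts, best first, with "confidence" (0 to 1); they miss things now and then, are a little off and sometimes report something else, mostly with a low value. They report only what shows in the picture. A call takes as long as a camera call. They do not tell look-alikes from the thing itself.
- nets.find_in(picture, query): "uv" ([column, row] in pixels, amid what is visible of it).
- nets.masks_of(picture, query): "region" (420x560 bool, what is visible of it) and "uv" ([column, row] in pixels, amid what is visible of it).
- nets.landmark_of(picture, query): "uv" ([column, row] in pixels: a listed point, or the origin of a listed thing).
The state is a dict: "clock": time; "joint_pos": joint angles; "qvel": joint speeds; "tau": joint torques, N m; "tool_pos": TCP position; "orientation": TCP orientation; "force": force on the tool from outside, world axes, zero at the start; "moment": the same for the moment, N m; "opening": finger opening in m; "gripper_force": force on a finger pad.
Only numpy, scipy, OpenCV 4.12 (cv2) and the standard library are available. Lean on these libraries where they do the work, as an engineer would, in place of code of your own. Each camera call takes 0.05 s, during which the arm holds its last target. There are 200 camera calls.

## Task

Get the planter ready for its band line: nudge it along the head of the banding wheel with the fingertips until it stands centred on the wheel, then push the pointer gauge by its foot along the table until the red tip just touches the planter's wall, with the pointer aimed straight at the planter's middle. Push gently and only push, never pinch, lift or tip the planter or the gauge; leave the planter centred and the other things on the bench where they are.

Things in the scene. Friction and masses are not known exactly. Their poses are not given: they have to be found in the camera images.
- planter: the planter: open bisque-fired (peach) cylinder, straight upright wall, 104 mm outside diameter, 75 mm tall, wall 6 mm, about 0.5 kg, standing off-centre on the banding wheel's head, free to slide. Origin: centre of its underside; z up its axis
- wheel_centre (a point): centre of the banding wheel's head, on its top face, 90 mm above the table. The head is a flat aluminium disc, 220 mm across, with dark rings of 10, 25, 40, 55, 70, 85, 100 mm radius about this point; it turns freely, with slight drag, about the vertical through it. Iron pedestal below, its foot 156 mm across. The wheel's place varies
- gauge: the pointer gauge, 0.8 kg, loose on the table: grey foot 90 mm along x, 80 along y, 30 tall (back face at x = -45 mm); steel post 12 mm thick, 190 tall, 15 mm ahead (+x) of the foot's middle; a brass clamp on it carries a thin brass pointer along +x, 135 mm above the table. Origin: centre of the foot's underside; x: the way the pointer points, roughly at the wheel
- gauge_tip (a point): centre of the red ball, 6 mm across, at the end of the gauge's pointer: 110 mm ahead (+x) of the gauge's origin, 135 mm above the table, so at 45 mm up the planter's wall
- mug_a: bystander: mug of bare peach bisque, 80 wide, 85 tall; origin under its middle
- mug_b: bystander: cream mug, 80 wide, 85 tall; origin under its middle
- underglaze: bystander: small red bottle with white cap, 44 wide, 105 tall; origin under its middle
- tub: bystander: white lidded tub with blue band, 100 wide, 80 tall; origin under its middle
- brush: bystander: paint brush lying flat, about 190 long along its x, 12 thick; origin under its middle
- crock: bystander: pale wooden pot full of brushes and tools, 90 wide, about 215 tall; origin under its middle
Things that resemble listed ones, but are neither listed nor needed, are in the scene too. Leave any blue or green look-alike of the gauge alone.

How it is judged:
By the outcome, as a careful person would: the job done as asked, in the order asked, and still so for the second after the job is handed in, with the robot touching nothing.
It also fails if it takes over 67 s, if anything falls off the work surface, if the arm or the gripper's body presses on something with over 40 N, if the wrist force passes 120 N, or if a joint passes its speed limit or range.

## Working session

There is one attempt and no reset: what is moved stays moved. The work goes in short steps, Python scripts to look and compute and a shell command to move; the robot and the scene stay as the last step left them, time stands still between calls to the robot, and variables do not carry over. Pictures are saved under pics/ and viewed, at most 10 in all, crops included, and the job is handed in when it is done.

```bash
mkdir -p pics; ls
cat > h.py <<'E'
import numpy as np, cv2
from plant import telemetry, snapshot, workorder, nets
from scipy.spatial.transform import Rotation as R
def K(p): return np.array([[p['fx'],0,p['cx']],[0,p['fy'],p['cy']],[0,0,1.]])
def cam(p,obs=None):
    if 'rvec' in p:
        Rm=cv2.Rodrigues(np.array(p['rvec'],float))[0]; t=np.array(p['tvec'],float).ravel(); return Rm,t
    T=np.eye(4);T[:3,:3]=R.from_euler('xyz',obs['orientation'],degrees=True).as_matrix();T[:3,3]=obs['tool_pos']
    W=np.linalg.inv(T@np.array(p['mount']));return W[:3,:3],W[:3,3]
def ray(p,uv,obs=None):
    Rm,t=cam(p,obs)
    # distortion: xd = x(1+k1 r^2)
    u=cv2.undistortPoints(np.array(uv,float).reshape(-1,1,2),K(p),np.array([p['k1'],0,0,0.])).reshape(-1,2)
    d=np.c_[u,np.ones(len(u))]@Rm
    return -Rm.T@t,d
def onz(p,uv,z,obs=None):
    c,d=ray(p,uv,obs); s=(z-c[2])/d[:,2]; return (c+d*s[:,None])[:,:2]
def proj(p,X,obs=None):
    Rm,t=cam(p,obs)
    return cv2.projectPoints(np.array(X,float).reshape(-1,1,3),cv2.Rodrigues(Rm)[0],t,K(p),np.array([p['k1'],0,0,0.]))[0].reshape(-1,2)
def tri(rays):
    A=0;b=0
    for c,d in rays:
        d=d[0]/np.linalg.norm(d[0]);P=np.eye(3)-np.outer(d,d);A=A+P;b=b+P@c
    return np.linalg.solve(A,b)
E
python3 - <<'E'
from h import *
print(telemetry.get_obs())
for n in ['side','top']:
    p=snapshot(n); cv2.imwrite(f'pics/{n}0.png',p['frame'][...,::-1]); print(n,K(p).tolist(),p['k1'],ray(p,[[280,210]]))
    for q in ['planter','wheel_centre','gauge','gauge_tip','mug_a','underglaze','tub','brush','crock']:
        print(q,[(np.round(r['uv'],1).tolist(),round(r['confidence'],2)) for r in nets.landmark_of(p,q)[:3]])
E
```

```text
pics
{'clock': 0.0, 'joint_pos': array([-6.05563675e+01,  2.05900342e+01,  6.32030047e-01, -1.84507782e-02,
       -7.01350711e+01, -1.65078099e+01]), 'qvel': array([-0.07281118, -0.10140458,  0.02526854,  0.07685595,  0.01591622,
       -0.01746934]), 'tau': array([ 8.24567924e-04, -5.82715130e+01,  2.93059623e+01,  6.99720874e+00,
        6.83120350e-03, -2.33952396e-04]), 'tool_pos': array([ 0.15106058, -0.65767016,  0.40373026]), 'orientation': array([ 1.79905832e+02, -9.81940558e-03, -1.67070453e+02]), 'force': array([-0.56198982, -0.11095456,  0.60378251]), 'moment': array([ 0.00683706, -0.02282487, -0.03439505]), 'gripper_force': 0.0, 'opening': 0.08737074815549234}
side [[434.8658922404161, 0.0, 274.0765977250151], [0.0, 434.8658922404161, 212.12483985480327], [0.0, 0.0, 1.0]] 0.00017358239657261023 (array([0.09796362, 1.02421319, 0.85000967]), array([[ 0.28300932, -0.77332422, -0.56752514]]))
planter [([272.6, 195.1], 0.74)]
wheel_centre [([273.7, 199.3], 0.95)]
gauge [([373.6, 212.0], 0.85), ([234.5, 263.2], 0.79), ([285.8, 287.4], 0.62)]
gauge_tip [([347.0, 174.9], 0.86), 
[... 275 characters left out ...]
, ([235.9, 265.5], 0.35)]
top [[505.53041718647705, 0.0, 278.19806990285986], [0.0, 505.53041718647705, 203.7821692909248], [0.0, 0.0, 1.0]] -0.17089322074163094 (array([ 0.2744844 , -0.00666596,  1.6505676 ]), array([[ 0.10813345,  0.01244972, -0.99414091]]))
planter [([316.9, 179.6], 0.74)]
wheel_centre [([304.5, 189.5], 0.6), ([412.7, 140.0], 0.32)]
gauge [([235.0, 177.6], 0.84), ([220.7, 234.4], 0.77), ([320.5, 138.8], 0.74)]
gauge_tip [([264.8, 181.6], 0.87), ([179.0, 244.9], 0.65), ([413.2, 141.8], 0.59)]
mug_a [([284.9, 140.8], 0.79), ([359.3, 211.5], 0.69)]
underglaze []
tub [([412.1, 139.5], 0.57)]
brush [([152.0, 196.7], 0.63)]
crock [([157.4, 133.6], 0.61), ([152.7, 194.3], 0.37)]
```

View pics/side0.png

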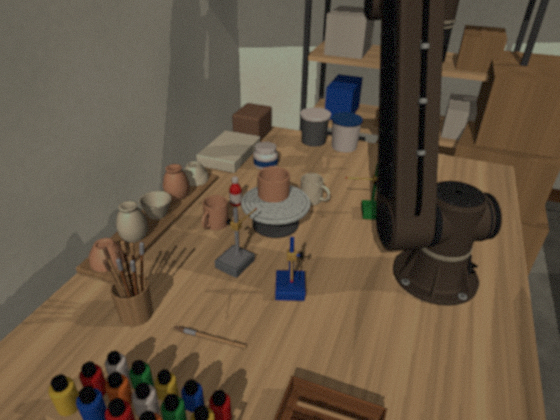

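View pics/top0.png

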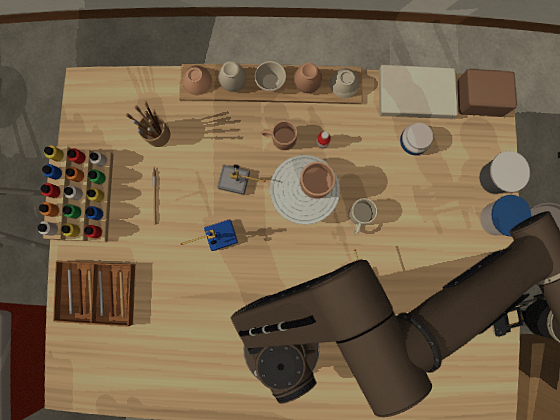

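Run:
```python
from h import *
T=snapshot('top');S=snapshot('side')
print('axes: image right/down on z=0', onz(T,[[280,210],[380,210],[280,310]],0))
for n,t,s,z in [('wheel',[304.5,189.5],[273.7,199.3],.09),('planter',[316.9,179.6],[272.6,195.1],.09),('tip',[264.8,181.6],[347,174.9],.135),('gauge',[235,177.6],[373.6,212],0)]:
    print(n,onz(T,[t],z),onz(S,[s],z),tri([ray(T,[t]),ray(S,[s])]))
for n,t in [('mugs',[284.9,140.8]),('mugb',[359.3,211.5]),('tub',[412,140]),('g2',[220.7,234.4]),('g3',[320.5,138.8]),('crock',[157,133])]: print(n,onz(T,[t],0))
```

```text
axes: image right/down on z=0 [[ 0.45401787  0.01400426]
 [ 0.46240023 -0.31583246]
 [ 0.12894775  0.00522945]]
wheel [[ 0.51051298 -0.06182647]] [[ 0.51689028 -0.06018557]] [ 0.5137392  -0.06096176  0.08964351]
planter [[ 0.54284149 -0.10000188]] [[ 0.5292525  -0.08199415]] [ 0.54127274 -0.10188135  0.07618422]
tip [[0.52491158 0.06081992]] [[ 0.32201294 -0.22255463]] [0.38513431 0.04355669 0.30088588]
gauge [[0.55826983 0.16623859]] [[ 0.21962316 -0.24271021]] [0.34385028 0.13655173 0.28376951]
mugs [[0.68737308 0.00384123]]
mugb [[ 0.4557085  -0.24705536]]
tub [[ 0.70317026 -0.42580487]]
g2 [[0.36847521 0.20624147]]
g3 [[ 0.69738374 -0.1152765 ]]
crock [[0.7064684  0.43957762]]
```

The grey gauge is at top (235,178) and side (235,263), pointing right at the wheel. The planter is at top (317,180) on the wheel, whose centre is at (305,189). The blue gauge at top (220,235) and the green one near the arm are the decoys. I'll bring the wrist camera over.

```bash
python3 -c "
from h import *
p=snapshot('wrist');print(np.round(p['mount'],3),K(p),p['k1'])"
python3 -m creep '[[[-0.13,0.15,-0.05,0,0],[-0.13,0.15,-0.05,0,0],[-0.13,0.15,-0.05,0,0],[-0.13,0.15,-0.05,0,0],[-0.13,0.15,-0.05,0,0],[-0.13,0.15,-0.05,0,0],[-0.13,0.15,-0.05,0,0],[-0.13,0.15,-0.05,0,0]]]'
python3 -m creep '[[[-0.13,0.15,-0.05,0,0],[-0.13,0.15,-0.05,0,0],[-0.13,0.15,0,0,0],[-0.13,0.15,0,0,0],[-0.13,0.15,0,0,0],[-0.13,0.15,0,0,0],[-0.13,0.15,0,0,0],[0,0,0,0,0]]]'
```

```text
[[-0.    -0.967 -0.255  0.069]
 [ 1.    -0.     0.    -0.   ]
 [-0.    -0.255  0.967  0.019]
 [ 0.     0.     0.     1.   ]] [[303.13665678   0.         281.33600304]
 [  0.         303.13665678 207.2829752 ]
 [  0.           0.           1.        ]] -0.06645626983823685
clock: 1.82
tool_pos: [0.3003, -0.3756, 0.4854]
orientation: [-180.0, 0.0, -167.1]
force: [1.7, 0.7, -0.0]
opening: 0.04
gripper_force: 0.0
clock: 2.48
tool_pos: [0.4327, -0.1274, 0.5047]
orientation: [180.0, 0.1, -166.8]
force: [-0.2, -0.4, 0.2]
opening: 0.0005
gripper_force: 0.0
```

```bash
cat > look.py <<'E'
from h import *
import sys
def look(tag,qs=('planter','wheel_centre','gauge','gauge_tip'),save=True):
    o=telemetry.get_obs();p=snapshot('wrist')
    if save: cv2.imwrite(f'pics/{tag}.png',p['frame'][...,::-1])
    print(tag,o['clock'],o['tool_pos'],o['orientation'])
    for q in qs:
        z={'planter':.09,'wheel_centre':.09,'gauge':0,'gauge_tip':.135}.get(q,0)
        for r in nets.landmark_of(p,q)[:3]: print(q,np.round(r['uv'],1),round(r['confidence'],2),'@z',z,onz(p,[r['uv']],z,o)[0].round(4))
    return p,o
if __name__=='__main__': look(sys.argv[1])
E
python3 look.py w1
python3 -m creep '[[[-0.05,0.15,0,0,0],[-0.05,0.15,0,0,0],[-0.05,0.15,0,0,0],[-0.05,0.15,0,0,0],[0,0,0,0,0],[0,0,0,0,0]]]'
python3 look.py w2
```

```text
w1 2.4833 [ 0.43267665 -0.1274492   0.50468434] [ 1.79968885e+02  7.78900883e-02 -1.66799041e+02]
planter [287.5 253.6] 0.95 @z 0.09 [ 0.5315 -0.0955]
gauge [237.2  13.8] 0.74 @z 0 [ 0.2222 -0.2427]
gauge [427.9 269.4] 0.67 @z 0 [0.5432 0.1677]
gauge [483.4 175.3] 0.59 @z 0 [0.3607 0.2012]
gauge_tip [407.1 289.3] 0.66 @z 0.135 [0.5269 0.0641]
gauge_tip [224.9  71.7] 0.58 @z 0.135 [ 0.322  -0.2164]
clock: 3.23
tool_pos: [0.4425, -0.006, 0.5047]
orientation: [180.0, 0.0, -167.0]
force: [-0.5, -0.8, 0.0]
opening: 0.0003
gripper_force: 0.0
w2 3.2333 [ 0.44245786 -0.0060233   0.50474412] [ 1.79998887e+02  5.99379490e-03 -1.67022100e+02]
planter [201.8 230.2] 0.61 @z 0.09 [ 0.5337 -0.0983]
wheel_centre [234.5 218.8] 0.9 @z 0.09 [ 0.5073 -0.057 ]
gauge [420.8 150.8] 0.91 @z 0 [0.3587 0.2041]
gauge_tip [556.3 153.9] 0.74 @z 0.135 [0.3248 0.3104]
```

View pics/w2.png

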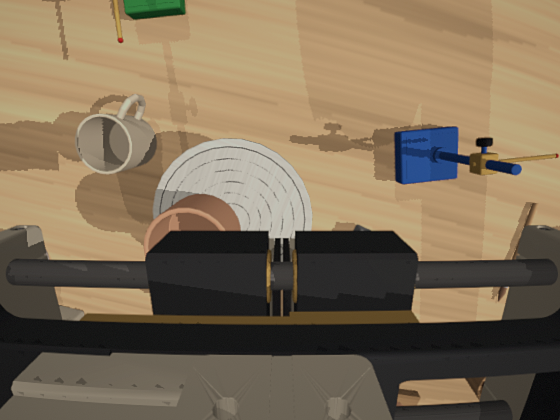

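The picture shows the wheel centre at (234,219), the planter at (200,232), and the gripper hiding the lower half. I'll move outward so the camera sees the scene ahead of the hand.

```bash
python3 -m creep '[[[-0.19,0,0,0,0],[-0.19,0,0,0,0],[-0.19,0.05,0,0,0],[-0.19,0.05,0,0,0],[-0.15,0,0,0,0],[0,0,0,0,0],[0,0,0,0,0]]]'
python3 look.py w3
```

```text
clock: 4.07
tool_pos: [0.6171, 0.0536, 0.5026]
orientation: [-180.0, -0.2, -167.2]
force: [0.0, -0.2, 0.7]
opening: 0.0003
gripper_force: 0.0
w3 4.0667 [0.61708234 0.05364572 0.5025574 ] [-179.96936462   -0.19247395 -167.15697262]
planter [178.4  93.4] 0.74 @z 0.09 [ 0.5357 -0.0966]
wheel_centre [212.1  78.2] 0.67 @z 0.09 [ 0.5093 -0.0585]
wheel_centre [180.2  90.4] 0.59 @z 0.09 [ 0.5317 -0.0949]
gauge [363.  148.8] 0.96 @z 0 [0.5508 0.1704]
gauge [418.   29.6] 0.76 @z 0 [0.3626 0.2027]
gauge [214.7  77.5] 0.21 @z 0 [ 0.4982 -0.0768]
gauge_tip [309.  108.3] 0.77 @z 0.135 [0.5216 0.0626]
```

View pics/w3.png

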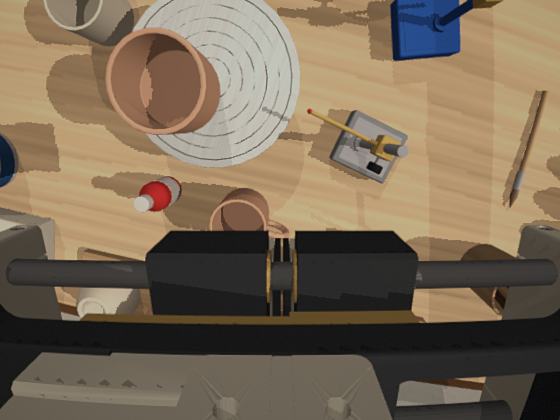

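The view is clear. The planter is at (163,80), the wheel centre at about (213,78), the gauge foot at (368,147) and the red tip at (309,111). Next I'll measure these precisely.

```bash
cat > meas.py <<'E'
from h import *
from scipy.optimize import minimize
import sys
def warp(p,o,z,c,half=.15,mm=.5):
    n=int(2*half*1000/mm); g=(np.arange(n)-n/2)*mm/1000
    X,Y=np.meshgrid(c[0]+g,c[1]+g,indexing='ij')
    uv=proj(p,np.c_[X.ravel(),Y.ravel(),np.full(X.size,z)],o).astype(np.float32).reshape(n,n,2)
    return cv2.remap(p['frame'],uv[...,0],uv[...,1],cv2.INTER_LINEAR,borderValue=(0,0,0)),X,Y
def hull(p,o,x,y):
    a=np.linspace(0,2*np.pi,60);P=[[x+.052*np.cos(t),y+.052*np.sin(t),z] for z in(.09,.165) for t in a]
    m=np.zeros((420,560),np.uint8);h=cv2.convexHull(proj(p,P,o).astype(np.float32)).reshape(-1,2)
    cv2.fillConvexPoly(m,np.round(h*16).astype(np.int32),1,shift=4);return m>0
def planter(p,o,g=(.535,-.095)):
    ms=nets.masks_of(p,'planter')
    if not ms: return None
    m=max(ms[:3],key=lambda r:r['confidence'])['region']
    def f(v): h=hull(p,o,*v); return -(h&m).sum()/max((h|m).sum(),1)
    r=minimize(f,g,method='Nelder-Mead',options=dict(initial_simplex=np.array(g)+np.array([[0,0],[.012,0],[0,.012]]),xatol=1e-4,fatol=1e-5))
    return r.x,-r.fun
def wheel(p,o,pl,g=(.51,-.06)):
    img,X,Y=warp(p,o,.09,g); gr=cv2.cvtColor(img,cv2.COLOR_RGB2GRAY).astype(np.float32)
    uv=proj(p,np.c_[X.ravel(),Y.ravel(),np.full(X.size,.09)],o).round().astype(int)
    ok=(uv[:,0]>=0)&(uv[:,0]<560)&(uv[:,1]>=0)&(uv[:,1]<225)
    H=cv2.dilate(hull(p,o,*pl).astype(np.uint8),np.ones((9,9)))>0
    ok[ok]&=~H[uv[ok,1],uv[ok,0]]; ok=ok.reshape(gr.shape)
    hp=gr-cv2.GaussianBlur(gr,(0,0),8)
    hp=np.clip(hp,-25,25)
    def f(v):
        r=np.hypot(X-v[0],Y-v[1]);k=ok&(r<.107)
        b=(r[k]*1000).astype(int);n=np.bincount(b,minlength=108);s=np.bincount(b,hp[k],minlength=108)
        return -((s/np.maximum(n,1))**2*n).sum()/n.sum()
    best=min(((f((g[0]+a,g[1]+b)),a,b) for a in np.arange(-.012,.0121,.002) for b in np.arange(-.012,.0121,.002)))
    g2=np.array(g)+best[1:]
    r=minimize(f,g2,method='Nelder-Mead',options=dict(initial_simplex=g2+np.array([[0,0],[.0015,0],[0,.0015]]),xatol=5e-5))
    return r.x,-r.fun
def tip(p,o,g,half=.03):
    img,X,Y=warp(p,o,.135,g,half,.25);i=img.astype(int)
    m=(i[...,0]>110)&(i[...,1]<.45*i[...,0])&(i[...,2]<.45*i[...,0])
    return (X[m].mean(),Y[m].mean(),m.sum()*.0625) if m.any() else None
def pointer(p,o,t,g0):
    # line of brass pixels on plane z=.135 between tip and post
    t=np.array(t[:2]);img,X,Y=warp(p,o,.135,t,.12,.5)
    hsv=cv2.cvtColor(img,cv2.COLOR_RGB2HSV);d=np.array(g0)-t;L=np.linalg.norm(d);d/=L
    n=np.array([-d[1],d[0]]);s=(X-t[0])*d[0]+(Y-t[1])*d[1];w=(X-t[0])*n[0]+(Y-t[1])*n[1]
    m=(s>.006)&(s<.06)&(abs(w)<.015)&(hsv[...,1]>150)&(hsv[...,2]>120)&(hsv[...,0]>15)&(hsv[...,0]<30)
    if m.sum()<30: return None
    vx,vy,x0,y0=cv2.fitLine(np.c_[X[m],Y[m]].astype(np.float32),cv2.DIST_HUBER,0,1e-4,1e-4).ravel()
    v=np.array([vx,vy]);v*=-np.sign(v@d);return np.degrees(np.arctan2(v[1],v[0])),m.sum(),(x0,y0)
if __name__=='__main__':
    pl0=eval(sys.argv[1]);tp0=eval(sys.argv[2]);g0=eval(sys.argv[3])
    for n in sys.argv[4:]:
        o=telemetry.get_obs();p=snapshot(n);print(n,o['tool_pos'].round(4),o['orientation'].round(2),o['clock'])
        try:
            pl=planter(p,o,pl0);print(' planter',pl); pl=pl0 if pl is None or pl[1]<.8 else pl[0]
            print(' wheel',wheel(p,o,pl))
        except Exception as e: print(' err',e)
        t=tip(p,o,tp0);print(' tip',t)
        if t: print(' pointer',pointer(p,o,t,g0))
        for q,z in[('gauge',0),('gauge_tip',.135)]:print(' ',q,[(onz(p,[r['uv']],z,o)[0].round(4).tolist(),round(r['confidence'],2)) for r in nets.landmark_of(p,q)[:3]])
E
python3 meas.py '(.535,-.096)' '(.522,.0626)' '(.551,.170)' wrist top side
```

```text
wrist [0.6146 0.0534 0.5056] [ 1.7999e+02  7.0000e-02 -1.6710e+02] 4.3167
 planter (array([ 0.53238025, -0.09628304]), np.float64(0.9701538461538461))
 wheel (array([ 0.50974108, -0.06087903]), np.float64(73.80035912923728))
 tip (np.float64(0.5239913366336634), np.float64(0.06361485148514852), np.float64(12.625))
 pointer (np.float32(-101.539986), np.int64(140), (np.float32(0.53255564), np.float32(0.09947914)))
  gauge [([0.36, 0.2068], 0.95), ([0.545, 0.1704], 0.75)]
  gauge_tip [([0.5228, 0.0631], 0.6)]
top [0.6149 0.0539 0.5054] [ 1.7999e+02  7.0000e-02 -1.6707e+02] 4.5167
 planter (array([ 0.53529297, -0.09785156]), np.float64(0.9334548769371012))
 wheel (array([ 0.51307319, -0.06167193]), np.float64(36.3684187652141))
 tip (np.float64(0.5271190476190478), np.float64(0.06306428571428573), np.float64(5.25))
 pointer None
  gauge [([0.2189, -0.2409], 0.86), ([0.483, 0.4296], 0.55), ([0.5519, 0.0792], 0.46)]
  gauge_tip [([0.3219, -0.2052], 0.74), ([0.5243, 0.0733], 0.69)]
side [0.6153 0.0542 0.5049] [ 1.8000e+02  2.0000e-02 -1.6706e+02] 4.7167
 planter (array([ 0.53164038, -0.09087817]), np.float64(0.9564056939501779))
 wheel (array([ 0.5080647 , -0.05203713]), np.float64(2.360382713269495))
 tip None
  gauge [([0.3612, 0.2167], 0.79), ([0.2206, -0.2423], 0.78), ([0.5428, 0.1749], 0.62)]
  gauge_tip [([0.3197, 0.3049], 0.76), ([0.5224, 0.0634], 0.75), ([0.3117, -0.2155], 0.66)]
```

```bash
python3 -m creep '[[[0.114,-0.128,0,0,0],[0.114,-0.128,0,0,0],[0.114,-0.128,0,0,0],[0.114,-0.128,0,0,0],[0.114,-0.128,0,0,0],[0,0,0,-0.07,0],[0,0,0,-0.07,0],[0,0,0,-0.07,0]]]'
python3 -m creep '[[[0,0,0.1,0,0],[0,0,0.15,0,0],[0,0,0.15,0,0],[0,0,0,0,0],[0,0,0,0,0]]]'; python3 look.py w4
```

```text
clock: 5.58
tool_pos: [0.5325, -0.0969, 0.505]
orientation: [-180.0, 0.0, -147.9]
force: [-0.0, 0.2, -0.2]
opening: 0.0005
gripper_force: 0.0
clock: 6.0
tool_pos: [0.5329, -0.0962, 0.4241]
orientation: [180.0, -0.2, -148.2]
force: [-0.6, -0.6, 1.0]
opening: 0.0001
gripper_force: 0.0
w4 6.0 [ 0.53291817 -0.09617485  0.4241158 ] [ 1.79955994e+02 -1.73389264e-01 -1.48154862e+02]
planter [282.2 195.3] 0.9 @z 0.09 [ 0.5323 -0.0954]
gauge [521.8 191.2] 0.97 @z 0 [0.3625 0.2029]
gauge [427.8 282. ] 0.81 @z 0 [0.5463 0.1728]
gauge_tip [421.3 280.1] 0.61 @z 0.135 [0.5241 0.0637]
```

View pics/w4.png

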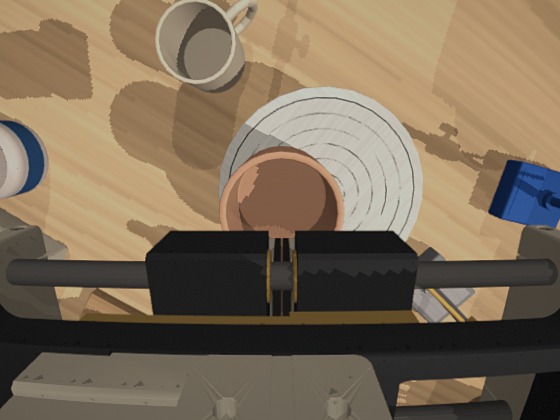

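The planter rim is centred under the fingers at column 282, so I'll lower them inside and push its inner wall along tool +y.

```bash
python3 -m creep '[[[0,0,0.15,0,0],[0,0,0.15,0,0],[0,0,0.15,0,0],[0,0,0.1,0,0],[0,0,0.07,0,0],[0,0,0,0,0],[0,0.05,0,0,0],[0,0.03,0,0,0]]]'
python3 -m creep '[[[0,0.01,0,0,0],[0,0.01,0,0,0],[0,0.01,0,0,0],[0,0.01,0,0,0],[0,0.01,0,0,0],[0,0.01,0,0,0],[0,0.01,0,0,0],[0,0.01,0,0,0]]]'
python3 -c "
from meas import *
o=telemetry.get_obs();p=snapshot('wrist');print(o['tool_pos'],planter(p,o))
p=snapshot('side');print(planter(p,o))"
```

```text
clock: 6.92
tool_pos: [0.5248, -0.082, 0.3021]
orientation: [-180.0, 0.1, -148.2]
force: [-0.1, 0.3, 0.7]
opening: 0.0005
gripper_force: 0.0
clock: 7.58
tool_pos: [0.5165, -0.069, 0.3012]
orientation: [-179.9, 0.0, -148.2]
force: [2.5, -4.0, 3.8]
opening: 0.0001
gripper_force: 2.3
[ 0.51653193 -0.06896247  0.30118346] (array([ 0.53125303, -0.09521215]), np.float64(0.32926715055022243))
(array([ 0.5273393 , -0.08023443]), np.float64(0.4517543859649123))
```

```bash
python3 -m creep '[[[0,0.01,0,0,0],[0,0.01,0,0,0],[0,0.01,0,0,0],[0,0.01,0,0,0],[0,0.01,0,0,0],[0,0.01,0,0,0],[0,0.01,0,0,0],[0,0.01,0,0,0]]]'
python3 -m creep '[[[0,0.01,0,0,0],[0,0.01,0,0,0],[0,0.01,0,0,0],[0,0.01,0,0,0],[0,0.01,0,0,0],[0,0.01,0,0,0],[0,0,0,0,0],[0,-0.02,0,0,0]]]'
python3 -m creep '[[[0,-0.03,0,0,0],[0,0,-0.1,0,0],[0,0,-0.2,0,0],[0,0,-0.2,0,0],[0,0,-0.2,0,0],[-0.05,0,-0.2,0,0],[-0.15,0,-0.1,0,0],[-0.15,0,0,0,0]]]'
python3 -m creep '[[[-0.15,0,0,0,0],[0,0,0,0,0],[0,0,0,0,0]]]'
python3 meas.py '(.515,-.07)' '(.524,.0636)' '(.547,.170)' wrist top
```

```text
clock: 8.45
tool_pos: [0.5081, -0.0555, 0.301]
orientation: [-179.9, 0.0, -148.1]
force: [4.4, -5.9, 3.2]
opening: 0.0003
gripper_force: 3.6
clock: 9.12
tool_pos: [0.5035, -0.0484, 0.3009]
orientation: [-180.0, 0.0, -148.1]
force: [2.4, -3.9, 4.8]
opening: 0.0006
gripper_force: 2.4
clock: 9.78
tool_pos: [0.5665, -0.017, 0.5066]
orientation: [-179.9, 0.5, -148.2]
force: [1.6, 0.2, 0.7]
opening: 0.0003
gripper_force: 0.0
clock: 10.03
tool_pos: [0.5926, -0.0, 0.4982]
orientation: [179.9, -0.2, -148.1]
force: [-0.4, -0.5, -0.0]
opening: 0.0004
gripper_force: 0.0
wrist [ 0.5926 -0.      0.4982] [ 179.85   -0.22 -148.13] 10.0333
 planter (array([ 0.51805494, -0.07482596]), np.float64(0.9711871750433275))
 wheel (array([ 0.50984373, -0.06068616]), np.float64(84.658270748439))
 tip (np.float64(0.5240469858156028), np.float64(0.06397588652482271), np.float64(17.625))
 pointer (np.float32(-101.54311), np.int64(115), (np.float32(0.5336557), np.float32(0.10412371)))
  gauge [([0.5493, 0.1696], 0.67), ([0.363, 0.202], 0.66)]
  gauge_tip [([0.5238, 0.06], 0.77)]
top [ 0.591  -0.0013  0.5004] [ 1.7997e+02 -4.0000e-02 -1.4818e+02] 10.2333
 planter (array([ 0.52313904, -0.07889362]), np.float64(0.9124087591240876))
 wheel (array([ 0.51305463, -0.06169257]), np.float64(43.455771525827736))
 tip (np.float64(0.5270718750000001), np.float64(0.0630625), np.float64(5.0))
 pointer None
  gauge [([0.2114, -0.2348], 0.79), ([0.5507, 0.1609], 0.76)]
  gauge_tip [([0.5173, 0.0715], 0.89), ([0.3217, -0.2133], 0.65), ([0.3211, 0.3107], 0.35)]
```

```bash
python3 -m creep '[[[0.13,-0.012,0,0,0],[0.13,-0.012,0,0,0],[0.13,-0.012,0,0,0],[0.116,-0.012,0.1,0,0],[0,0,0.2,0,0],[0,0,0.2,0,0],[0,0,0.2,0,0],[0,0,0.15,0,0]]]'
python3 -m creep '[[[0,0,0.1,0,0],[0,0,0.04,0,0],[0,0.03,0,0,0],[0,0.03,0,0,0],[0,0.01,0,0,0],[0,0.01,0,0,0],[0,0,0,0,0],[0,0,0,0,0]]]'
```

```text
clock: 11.1
tool_pos: [0.5092, -0.0628, 0.3285]
orientation: [180.0, -0.0, -148.2]
force: [-0.1, 0.3, 0.1]
opening: 0.0003
gripper_force: 0.0
clock: 11.77
tool_pos: [0.5025, -0.0485, 0.3038]
orientation: [-180.0, 0.1, -148.1]
force: [0.2, -0.1, 1.0]
opening: 0.0005
gripper_force: 0.4
```

```bash
python3 -m creep '[[[0,0.01,0,0,0],[0,0.012,0,0,0],[0,0.012,0,0,0],[0,0.012,0,0,0],[0,0.012,0,0,0],[0,0.012,0,0,0],[0,0.01,0,0,0],[0,0.01,0,0,0]]]'
python3 -m creep '[[[0,0.005,0,0,0],[0,0,0,0,0],[0,0,0,0,0]]]'
python3 -m creep '[[[0,-0.03,0,0,0],[0,-0.05,0,0,0],[0,0,-0.2,0,0],[0,0,-0.2,0,0],[0,0,-0.2,0,0],[-0.05,0,-0.2,0,0],[-0.15,0,-0.1,0,0],[-0.15,0,0,0,0]]]'
python3 -m creep '[[[-0.15,0,0,0,0],[0,0,0,0,0],[0,0,0,0,0]]]'
python3 meas.py '(.51,-.06)' '(.524,.0636)' '(.547,.170)' wrist top
```

```text
clock: 12.43
tool_pos: [0.4934, -0.0336, 0.3035]
orientation: [-179.9, 0.1, -148.1]
force: [4.3, -6.4, 3.6]
opening: 0.0005
gripper_force: 3.7
clock: 12.68
tool_pos: [0.4928, -0.0327, 0.3035]
orientation: [-179.9, 0.1, -148.1]
force: [2.7, -4.4, 3.7]
opening: 0.0008
gripper_force: 3.0
clock: 13.35
tool_pos: [0.5609, -0.0099, 0.4888]
orientation: [-179.8, 0.5, -148.2]
force: [1.1, 0.0, 0.7]
opening: 0.0005
gripper_force: 0.0
clock: 13.6
tool_pos: [0.5867, 0.007, 0.4805]
orientation: [179.9, -0.2, -148.1]
force: [0.4, -0.6, -0.9]
opening: 0.0002
gripper_force: 0.0
wrist [0.5867 0.007  0.4805] [ 179.88   -0.19 -148.14] 13.6
 planter (array([ 0.51124559, -0.06211969]), np.float64(0.973531684698609))
 wheel (array([ 0.50987965, -0.06072671]), np.float64(85.63610938280377))
 tip (np.float64(0.5240836177474403), np.float64(0.06393873720136518), np.float64(18.3125))
 pointer (np.float32(-101.40141), np.int64(69), (np.float32(0.53208363), np.float32(0.09618874)))
  gauge [([0.5499, 0.1664], 0.83), ([0.3655, 0.2015], 0.83)]
  gauge_tip [([0.5243, 0.0612], 0.64)]
top [0.5851 0.0059 0.4824] [ 1.7997e+02 -4.0000e-02 -1.4819e+02] 13.8
 planter (array([ 0.51423547, -0.0646712 ]), np.float64(0.9681238615664846))
 wheel (array([ 0.51312367, -0.06162275]), np.float64(45.49591863040294))
 tip (np.float64(0.5270506329113924), np.float64(0.06305886075949366), np.float64(4.9375))
 pointer None
  gauge [([0.5422, 0.1649], 0.84), ([0.2127, -0.2358], 0.84)]
  gauge_tip [([0.3257, -0.2181], 0.89), ([0.5251, 0.0669], 0.76)]
```

Run:
```python
from meas import *
o=telemetry.get_obs();p=snapshot('wrist')
c=(.5099,-.0607)
im=[]
for z,rs in((.09,(.055,.07,.1)),(.165,(.046,.052))):
    w,X,Y=warp(p,o,z,c,.12,.6)
    w=np.ascontiguousarray(w[...,::-1]);n=w.shape[0]
    for r in rs: cv2.circle(w,(n//2,n//2),int(r*1000/.6+.5),(255,0,255) ,1)
    im.append(w)
cv2.imwrite('pics/c1.png',np.hstack(im))
```

```text
(no output)
```

View pics/c1.png

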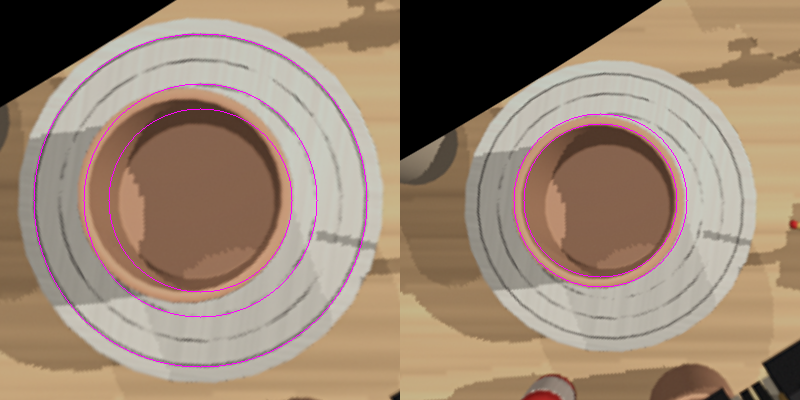

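The ring fit matches the wheel. The planter rim sits about 2 mm off towards −y/+x, so one more small nudge.

```bash
python3 -m creep '[[[0.13,-0.004,0,0,0],[0.13,-0.004,0,0,0],[0.13,-0.004,0,0,0],[0.11,-0.004,0.1,0,0],[0,0,0.2,0,0],[0,0,0.2,0,0],[0,0,0.2,0,0],[0,0,0.1,0,0]]]'
python3 -m creep '[[[0,0,0.06,0,0],[0,0,0.03,0,0],[0,0.03,0,0,0],[0,0.02,0,0,0],[0,0.01,0,0,0],[0,0,0,0,0],[0,0,0,0,0],[0,0,0,0,0]]]'
```

```text
clock: 14.72
tool_pos: [0.5003, -0.0495, 0.3189]
orientation: [179.9, -0.2, -148.2]
force: [-0.7, 0.2, -0.1]
opening: 0.0004
gripper_force: 0.0
clock: 15.38
tool_pos: [0.4962, -0.0386, 0.3054]
orientation: [-180.0, 0.1, -148.2]
force: [-0.5, -0.0, 0.1]
opening: 0.0003
gripper_force: 0.0
```

```bash
python3 -m creep '[[[0,0.01,0,0,0],[0,0.008,0,0,0],[0,0.007,0,0,0],[0,0.007,0,0,0],[0,0.007,0,0,0],[0,0.006,0,0,0],[0,0.002,0,0,0],[0,0,0,0,0]]]'
python3 -m creep '[[[0,-0.03,0,0,0],[0,-0.05,0,0,0],[0,0,-0.2,0,0],[0,0,-0.2,0,0],[0,0,-0.2,0,0],[-0.05,0,-0.2,0,0],[-0.15,0,-0.1,0,0],[-0.15,0,0,0,0]]]'
python3 -m creep '[[[-0.15,0,0,0,0],[0,0,0,0,0],[0,0,0,0,0]]]'
python3 meas.py '(.51,-.06)' '(.524,.0636)' '(.547,.170)' wrist top
```

```text
clock: 16.05
tool_pos: [0.4915, -0.0308, 0.3051]
orientation: [-179.9, 0.1, -148.1]
force: [3.4, -5.4, 5.2]
opening: 0.0003
gripper_force: 3.4
clock: 16.72
tool_pos: [0.5597, -0.008, 0.4905]
orientation: [-179.9, 0.5, -148.2]
force: [1.5, 0.0, 0.9]
opening: 0.0001
gripper_force: 0.0
clock: 16.97
tool_pos: [0.5855, 0.0089, 0.4823]
orientation: [179.9, -0.2, -148.1]
force: [-0.4, -0.1, -0.5]
opening: 0.0
gripper_force: 0.0
wrist [0.5855 0.0089 0.4823] [ 179.86   -0.22 -148.14] 16.9667
 planter (array([ 0.50968968, -0.06000336]), np.float64(0.9791829554339327))
 wheel (array([ 0.50991739, -0.06074541]), np.float64(82.77499307099775))
 tip (np.float64(0.5241049822064058), np.float64(0.06392562277580072), np.float64(17.5625))
 pointer (np.float32(-101.527306), np.int64(45), (np.float32(0.53385496), np.float32(0.10482562)))
  gauge [([0.3624, 0.201], 0.61), ([0.5464, 0.17], 0.58)]
  gauge_tip [([0.5213, 0.0654], 0.55)]
top [0.5839 0.0078 0.4844] [ 1.7997e+02 -4.0000e-02 -1.4819e+02] 17.1667
 planter (array([ 0.51357935, -0.06169482]), np.float64(0.9506849315068493))
 wheel (array([ 0.51312434, -0.06162292]), np.float64(44.64578479509962))
 tip (np.float64(0.5270506329113924), np.float64(0.06305886075949366), np.float64(4.9375))
 pointer None
  gauge [([0.2086, -0.2418], 0.89), ([0.5532, 0.1677], 0.62)]
  gauge_tip [([0.3232, -0.2115], 0.94), ([0.6691, -0.3925], 0.43)]
```

The planter is now centred to within about 0.7 mm. Next I'll go behind the gauge and turn the hand so its camera stays clear of the post.

```bash
python3 -m creep '[[[-0.072,0.15,0,0,0.4],[-0.072,0.15,0,0,0.4],[-0.072,0.15,0,0,0.4],[-0.072,0.15,0,0,0.4],[-0.072,0.15,0,0,0.4],[-0.072,0.15,0,0,0.4],[-0.072,0.15,0,0,0.4],[0,0,0,-0.0795,0.4]]]'
python3 -m creep '[[[0,0,0,-0.0795,0.4],[0,0,0,-0.0795,0.4],[0,0,0,-0.0795,0.4],[0,0,0,-0.0795,0.4],[0,0,0,-0.0795,0.4],[0,0,0,-0.0795,0.4],[0,0,0,-0.0795,0.4],[0,0,0,-0.0795,0.4]]]'
python3 -m creep '[[[0,0,0,-0.0795,0.4],[0,0,0,-0.0795,0.4],[0,0,0,-0.0795,0.4],[0,0,0,-0.0795,0.4],[0,0,0,-0.0795,0.4],[0,0,0,-0.0795,0.4],[0,0,0,-0.0795,0.4],[0,0,0,-0.0795,0.4]]]'
python3 -m creep '[[[0,0,0,-0.0795,0.4],[0,0,0,-0.0795,0.4],[0,0,0,-0.0795,0.4],[0,0,0,-0.0795,0.4],[0,0,0,-0.0795,0.4],[0,0,0,-0.0795,0.4],[0,0,0,-0.0795,0.4],[0,0,0,-0.0795,0.4]]]'
python3 -c "
from h import *
print(telemetry.get_obs()['joint_pos'])"
```

```text
clock: 18.03
tool_pos: [0.5586, 0.2443, 0.4843]
orientation: [180.0, 0.0, -141.1]
force: [-0.4, -1.2, 1.2]
opening: 0.0346
gripper_force: 0.0
clock: 18.7
tool_pos: [0.5591, 0.2397, 0.485]
orientation: [-180.0, 0.0, -83.4]
force: [-0.0, 0.5, -0.0]
opening: 0.0351
gripper_force: 0.0
clock: 19.37
tool_pos: [0.5591, 0.2397, 0.485]
orientation: [-180.0, -0.0, -26.2]
force: [0.2, -0.1, 0.2]
opening: 0.0348
gripper_force: 0.0
clock: 20.03
tool_pos: [0.5591, 0.2397, 0.485]
orientation: [-180.0, -0.0, 31.1]
force: [0.3, 0.3, -0.1]
opening: 0.0348
gripper_force: 0.0
[ 4.15791256e+01  1.19946692e+01 -7.57497194e-01 -5.54676670e-03
 -7.72207987e+01  7.94842761e+01]
```

```bash
python3 -m creep '[[[0,0,0,-0.0795,0.4],[0,0,0,-0.0795,0.4],[0,0,0,-0.0795,0.4],[0,0,0,-0.0795,0.4],[0,0,0,-0.0795,0.4],[0,0,0,-0.0795,0.4],[0,0,0,-0.0735,0.4],[0,0,0,0,0.4]]]'
python3 meas.py '(.51,-.06)' '(.524,.0636)' '(.547,.170)' wrist
python3 -m creep '[[[0,0,0.2,0,0.4],[0,0,0.2,0,0.4],[0,0,0.2,0,0.4],[0,0,0.2,0,0.4],[0,0,0.2,0,0.4],[0,0,0.2,0,0.4],[0,0,0.15,0,0.4],[0,0,0.06,0,0.4]]]'
python3 -m creep '[[[0,0,0.05,0,0.4],[0,0,0,0,0.4]]]'
python3 look.py w5
```

```text
clock: 20.7
tool_pos: [0.5591, 0.2397, 0.485]
orientation: [180.0, -0.0, 80.6]
force: [0.6, -0.3, -0.2]
opening: 0.0351
gripper_force: 0.0
wrist [0.5591 0.2397 0.485 ] [ 1.7999e+02 -2.0000e-02  8.0560e+01] 20.7
 planter (array([ 0.51, -0.06]), np.float64(-0.0))
 wheel (array([ 0.498, -0.072]), np.float64(nan))
 tip None
  gauge [([0.3585, 0.2064], 0.94), ([0.5428, 0.1676], 0.69)]
  gauge_tip [([0.3296, 0.3088], 0.67)]
clock: 21.57
tool_pos: [0.5578, 0.2388, 0.1978]
orientation: [-179.7, 0.3, 80.1]
force: [-0.4, -0.3, -0.3]
opening: 0.0354
gripper_force: 0.0
clock: 21.73
tool_pos: [0.5589, 0.2396, 0.1906]
orientation: [-179.9, 0.1, 80.2]
force: [0.7, 1.0, 0.6]
opening: 0.035
gripper_force: 0.0
w5 21.7333 [0.55890818 0.23962368 0.19061793] [-1.79877486e+02  1.38785966e-01  8.01590936e+01]meas.py:31: RuntimeWarning: invalid value encountered in scalar divide
  return -((s/np.maximum(n,1))**2*n).sum()/n.sum()
```

View pics/w5.png

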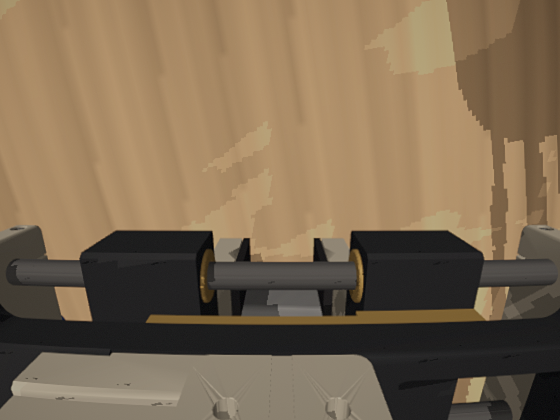

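```bash
python3 -m creep '[[[-0.015,0,0,0,0.4],[-0.015,0,0,0,0.4],[-0.01,0,0,0,0.4],[-0.01,0,0,0,0.4],[-0.01,0,0,0,0.4],[-0.01,0,0,0,0.4],[-0.01,0,0,0,0.4],[-0.01,0,0,0,0.4]]]'
python3 -m creep '[[[-0.012,0,0,0,0.4],[-0.012,0,0,0,0.4],[-0.012,0,0,0,0.4],[-0.012,0,0,0,0.4],[-0.012,0,0,0,0.4],[-0.012,0,0,0,0.4],[-0.012,0,0,0,0.4],[-0.012,0,0,0,0.4]]]'
python3 meas.py '(.51,-.06)' '(.521,.044)' '(.543,.150)' side top
```

```text
clock: 22.65
tool_pos: [0.5565, 0.2227, 0.1929]
orientation: [180.0, -0.1, 80.3]
force: [-0.6, 5.3, 0.4]
opening: 0.0346
gripper_force: 2.4
clock: 23.32
tool_pos: [0.5533, 0.2033, 0.1929]
orientation: [180.0, -0.0, 80.3]
force: [0.7, 4.5, 2.1]
opening: 0.0351
gripper_force: 2.6
side [0.5533 0.2033 0.1929] [ 1.7995e+02 -4.0000e-02  8.0270e+01] 23.3167
 planter (array([ 0.50218749, -0.06073687]), np.float64(0.5203735144312394))
 wheel (array([ 0.50450642, -0.05253979]), np.float64(1.0638787317847735))
 tip None
  gauge [([0.3613, 0.2115], 0.93), ([0.2229, -0.2544], 0.6), ([0.5396, 0.148], 0.48)]
  gauge_tip [([0.3142, -0.2096], 0.98), ([0.3214, 0.3063], 0.94)]
top [0.5532 0.203  0.1929] [1.7998e+02 1.0000e-02 8.0260e+01] 23.5167
 planter (array([ 0.51246994, -0.06188309]), np.float64(0.9590909090909091))
 wheel (array([ 0.51308253, -0.06156925]), np.float64(30.804813521040142))
 tip None
  gauge [([0.5498, 0.1409], 0.72), ([0.3682, 0.1934], 0.59)]
  gauge_tip [([0.5241, 0.0447], 0.85), ([0.323, -0.2142], 0.84), ([0.6604, -0.0036], 0.53)]
```

```bash
cat > tip2.py <<'E'
from meas import *
def tips(p,o,g,half=.03):
    # reddest blob in the raw image around predicted pixel
    u=proj(p,[[*g,.135]],o)[0]; i=p['frame'].astype(float)
    yy,xx=np.mgrid[:420,:560]; red=i[...,0]-np.maximum(i[...,1],i[...,2]); rel=red/(i[...,0]+1)
    px=np.linalg.norm(proj(p,[[g[0]+half,g[1],.135]],o)[0]-u)
    near=np.hypot(xx-u[0],yy-u[1])<px
    m=near&(rel>.5)&(i[...,0]>40)
    if not m.any(): return None,rel[near].max(),u
    w=red*m; uv=[(w*xx).sum()/w.sum(),(w*yy).sum()/w.sum()]
    return onz(p,[uv],.135,o)[0].round(4),int(m.sum()),np.round(uv,1)
if __name__=='__main__':
    g=eval(sys.argv[1])
    for n in sys.argv[2:]:
        o=telemetry.get_obs();p=snapshot(n);print(n,o['tool_pos'].round(4),o['orientation'].round(2));print(tips(p,o,g))
E
python3 tip2.py '(.5258,.0404)' side top
```

```text
side [0.553  0.2031 0.1926] [-1.7999e+02  2.0000e-02  8.0260e+01]
(None, np.float64(0.3103448275862069), array([258.6257627 , 203.20431098]))
top [0.553  0.2031 0.1926] [-1.7999e+02  2.0000e-02  8.0260e+01]
(array([0.5273, 0.039 ]), 1, array([272., 181.]))
```

```bash
python3 -m creep '[[[-0.012,0,0,0,0.4],[-0.012,0,0,0,0.4],[-0.012,0,0,0,0.4],[-0.012,0,0,0,0.4],[-0.012,0,0,0,0.4],[-0.012,0,0,0,0.4],[-0.012,0,0,0,0.4],[-0.012,0,0,0,0.4]]]'
python3 -m creep '[[[0,0,0,0,0.4],[0.1,0,0,0,0.4],[0.1,0,-0.2,0,0.4],[0,0,-0.2,0,0.4],[0,0,-0.2,0,0.4],[0,0,-0.2,0,0.4],[0,0,-0.2,0,0.4],[0,0,-0.2,0,0.4]]]'
python3 -m creep '[[[-0.2,0,-0.06,0,0.4],[-0.2,0,-0.06,0,0.4],[-0.2,0,-0.06,0,0.4],[-0.2,0,-0.06,0,0.4],[-0.2,0,-0.06,0,0.4],[-0.2,0,-0.06,0,0.4],[-0.2,0,0,0,0.4],[-0.2,0,0,0,0.4]]]'
python3 -m creep '[[[0,0,0,0,0.4],[0,0,0,0,0.4]]]'
python3 tip2.py '(.5243,.02)' wrist top
python3 meas.py '(.51,-.06)' '(.5243,.02)' '(.540,.129)' wrist
```

```text
clock: 24.48
tool_pos: [0.5496, 0.184, 0.1926]
orientation: [-180.0, 0.0, 80.3]
force: [0.3, 4.7, -1.4]
opening: 0.035
gripper_force: 2.1
clock: 25.15
tool_pos: [0.5555, 0.2218, 0.4316]
orientation: [-179.9, 0.1, 80.2]
force: [0.8, 1.6, -0.9]
opening: 0.035
gripper_force: 0.0
clock: 25.82
tool_pos: [0.5009, -0.0943, 0.5025]
orientation: [-180.0, 0.0, 80.3]
force: [2.1, 0.3, -1.1]
opening: 0.0348
gripper_force: 0.0
clock: 25.98
tool_pos: [0.5012, -0.0945, 0.5015]
orientation: [-179.9, 0.0, 80.0]
force: [-1.1, 0.8, -0.3]
opening: 0.035
gripper_force: 0.0
wrist [ 0.5012 -0.0945  0.5015] [-1.799e+02  4.000e-02  8.001e+01]
(array([0.5223, 0.0194]), 13, array([283.3,  81.9]))
top [ 0.5017 -0.0934  0.5014] [-1.7991e+02  3.0000e-02  8.0110e+01]
(array([0.5248, 0.0176]), 1, array([279., 182.]))
wrist [ 0.502  -0.0925  0.5014] [-1.7992e+02  3.0000e-02  8.0200e+01] 26.0833
 planter (array([ 0.50955007, -0.059908  ]), np.float64(0.9822373393801965))
 wheel (array([ 0.50985744, -0.06078792]), np.float64(71.97575417984487))
 tip (np.float64(0.5220327188940092), np.float64(0.019205069124423962), np.float64(13.5625))
 pointer (np.float32(-100.32052), np.int64(149), (np.float32(0.52923274), np.float32(0.05410507)))
  gauge [([0.5437, 0.1265], 0.91)]
  gauge_tip [([0.5213, 0.0202], 0.7)]
```

Run:
```python
from meas import *
o=telemetry.get_obs();p=snapshot('wrist')
w,X,Y=warp(p,o,.135,(.522,.04),.1,.25)
w=np.ascontiguousarray(w[300:500,:,::-1])   # x from .497 .. .547
w=cv2.resize(w[:,:],None,fx=1,fy=2.5)
w2,_,_=warp(p,o,.03,(.54,.12),.07,.5); w2=np.ascontiguousarray(w2[...,::-1])
cv2.imwrite('pics/c2.png',np.vstack([w[:,:800],np.zeros((0,800,3),np.uint8)])[:500]); cv2.imwrite('pics/c3.png',cv2.resize(w2,None,fx=2,fy=2))
```

```text
(no output)
```

View pics/c3.png

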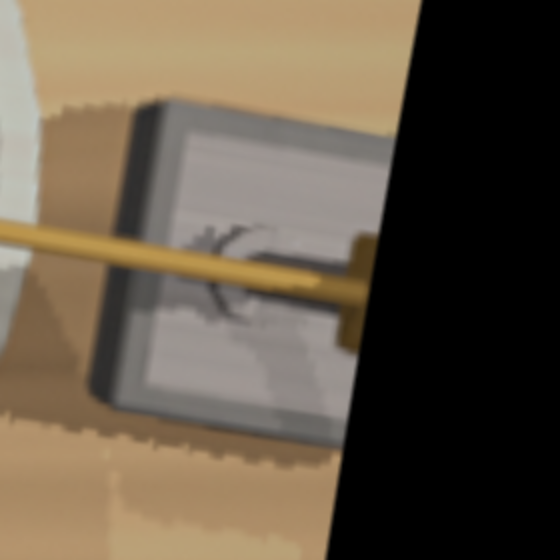

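The foot edges give a heading of −100.3° and the needed heading is −99.7°. There are about 25 mm left to push, so I'll turn the hand +0.6° and return behind the foot.

```bash
python3 -m creep '[[[0.187,0.003,0,-0.007,0.4],[0.187,0.003,0,0,0.4],[0.187,0.003,0,0,0.4],[0.187,0.003,0,0,0.4],[0.187,0.003,0,0,0.4],[0.187,0.003,0,0,0.4],[0.187,0.003,0,0,0.4],[0.187,0.003,0,0,0.4]]]'
python3 -m creep '[[[0,0,0,0,0.4],[0,0,0,0,0.4]]]'
```

```text
clock: 27.0
tool_pos: [0.5544, 0.205, 0.5018]
orientation: [180.0, 0.0, 81.0]
force: [0.5, -0.0, 0.2]
opening: 0.0354
gripper_force: 0.0
clock: 27.17
tool_pos: [0.5547, 0.205, 0.5006]
orientation: [-179.9, 0.1, 81.1]
force: [0.7, 1.4, -0.9]
opening: 0.035
gripper_force: 0.0
```

```bash
python3 -m creep '[[[0,0,0.2,0,0.4],[0,0,0.2,0,0.4],[0,0,0.2,0,0.4],[0,0,0.2,0,0.4],[0,0,0.2,0,0.4],[0,0,0.2,0,0.4],[0,0,0.2,0,0.4],[0,0,0.14,0,0.4]]]'
python3 -m creep '[[[0,0,0,0,0.4],[-0.03,0,0,0,0.4],[-0.03,0,0,0,0.4],[-0.03,0,0,0,0.4],[-0.01,0,0,0,0.4],[-0.01,0,0,0,0.4],[-0.01,0,0,0,0.4],[-0.01,0,0,0,0.4]]]'
python3 -m creep '[[[-0.01,0,0,0,0.4],[-0.01,0,0,0,0.4],[-0.01,0,0,0,0.4],[-0.01,0,0,0,0.4],[-0.01,0,0,0,0.4],[-0.01,0,0,0,0.4],[-0.01,0,0,0,0.4],[0,0,0,0,0.4]]]'
python3 tip2.py '(.520,-.0)' top
```

```text
clock: 27.83
tool_pos: [0.5536, 0.2009, 0.1908]
orientation: [-179.9, 0.1, 80.9]
force: [-0.2, 0.4, -0.5]
opening: 0.0349
gripper_force: 0.0
clock: 28.5
tool_pos: [0.5519, 0.1777, 0.1963]
orientation: [179.7, -0.3, 80.9]
force: [0.2, 5.0, 1.8]
opening: 0.0351
gripper_force: 2.8
clock: 29.17
tool_pos: [0.5498, 0.1636, 0.1962]
orientation: [179.7, -0.3, 80.9]
force: [1.8, 5.3, 3.6]
opening: 0.0347
gripper_force: 2.5
top [0.5498 0.1636 0.1962] [179.73  -0.26  80.92]
(array([ 0.5252, -0.0006]), 1, array([285., 182.]))
```

```bash
python3 -m creep '[[[0,0,0,0,0.4],[0.1,0,0,0,0.4],[0.1,0,-0.2,0,0.4],[0,0,-0.2,0,0.4],[0,0,-0.2,0,0.4],[0,0,-0.2,0,0.4],[0,0,-0.2,0,0.4],[0,0,-0.2,0,0.4]]]'
python3 -m creep '[[[-0.19,0,-0.06,0,0.4],[-0.19,0,-0.06,0,0.4],[-0.19,0,-0.06,0,0.4],[-0.19,0,-0.06,0,0.4],[-0.19,0,-0.06,0,0.4],[-0.19,0,-0.06,0,0.4],[-0.19,0,0,0,0.4],[-0.1,0,0,0,0.4]]]'
python3 -m creep '[[[0,0,0,0,0.4],[0,0,0,0,0.4],[0,0,0,0,0.4],[0,0,0,0,0.4]]]'
python3 tip2.py '(.522,-.0)' wrist
python3 meas.py '(.51,-.06)' '(.522,-.0)' '(.540,.108)' wrist wrist
python3 - <<'E'
from meas import *
o=telemetry.get_obs();p=snapshot('wrist')
w,_,_=warp(p,o,.135,(.53,.03),.07,.5);w2,_,_=warp(p,o,.03,(.535,.105),.07,.5)
cv2.imwrite('pics/c4.png',cv2.resize(np.hstack([w,w2])[...,::-1],None,fx=1.4,fy=1.4))
E
```

```text
clock: 29.88
tool_pos: [0.5537, 0.1999, 0.4337]
orientation: [-180.0, 0.0, 80.9]
force: [0.9, 1.2, -0.7]
opening: 0.0351
gripper_force: 0.0
clock: 30.55
tool_pos: [0.5073, -0.0849, 0.5046]
orientation: [179.9, -0.0, 80.8]
force: [1.1, 1.1, -0.3]
opening: 0.0351
gripper_force: 0.0
clock: 30.88
tool_pos: [0.5092, -0.081, 0.503]
orientation: [-180.0, 0.0, 80.9]
force: [-0.4, -0.1, 1.1]
opening: 0.035
gripper_force: 0.0
wrist [ 0.5092 -0.081   0.503 ] [-179.98    0.     80.92]
(array([5.217e-01, 3.000e-04]), 14, array([281.5, 114.2]))
wrist [ 0.5093 -0.0808  0.5029] [-179.98    0.     80.94] 30.9333
 planter (array([ 0.50968412, -0.06016719]), np.float64(0.9657516339869281))
 wheel (array([ 0.50977682, -0.06078443]), np.float64(76.76905845206693))
 tip (np.float64(0.5216798941798941), np.float64(9.656084656084657e-05), np.float64(11.8125))
 pointer (np.float32(-101.23523), np.int64(219), (np.float32(0.5265799), np.float32(0.02819656)))
  gauge [([0.5362, 0.1102], 0.69)]
  gauge_tip [([0.5207, -0.0016], 0.95)]
wrist [ 0.5094 -0.0809  0.5029] [-1.7998e+02  1.0000e-02  8.0950e+01] 31.1333
 planter (array([ 0.50981612, -0.06011123]), np.float64(0.9739903280616913))
 wheel (array([ 0.5098348 , -0.06079446]), np.float64(74.05640824934406))
 tip (np.float64(0.5217461538461539), np.float64(0.0001230769230769231), np.float64(12.1875))
 pointer (np.float32(-101.20901), np.int64(172), (np.float32(0.5254462), np.float32(0.021373076)))
  gauge [([0.5403, 0.1104], 0.71)]
  gauge_tip [([0.5202, 0.0014], 0.91)]
```

View pics/c4.png

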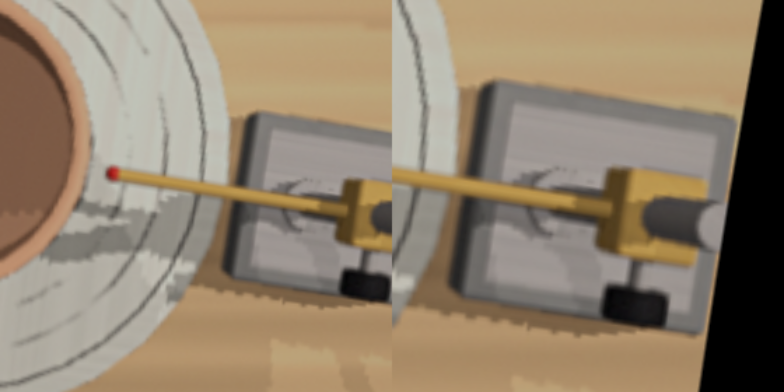

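```bash
cat > aim.py <<'E'
from meas import *
from tip2 import tips
def aim(p,o,g,P,h0=-99.6):
    t=tips(p,o,g)[0]; d=np.array([np.cos(np.radians(h0)),np.sin(np.radians(h0))]);n=np.array([-d[1],d[0]])
    S,W=np.meshgrid(np.arange(.008,.062,.0005),np.arange(-.009,.009,.00025),indexing='ij')
    Q=t-S[...,None]*d+W[...,None]*n
    uv=proj(p,np.c_[Q.reshape(-1,2),np.full(S.size,.135)],o).astype(np.float32).reshape(*S.shape,2)
    im=cv2.remap(p['frame'],uv[...,0],uv[...,1],cv2.INTER_LINEAR).astype(float)
    sat=np.clip((im[...,0]-im[...,2])/(im.max(-1)+1)-.42,0,None)*(im[...,0]>90)
    c=(sat*W).sum(1)/np.maximum(sat.sum(1),1e-6); k=sat.sum(1)>.5
    a,b=np.polyfit(S[k,0],c[k],1); r=c[k]-np.polyval([a,b],S[k,0]); k2=np.where(k)[0][abs(r)<.001]
    a,b=np.polyfit(S[k2,0],c[k2],1)
    h=h0-np.degrees(np.arctan(a)); L=t+b*n; u=np.array([np.cos(np.radians(h)),np.sin(np.radians(h))])
    v=np.array(P)-L; miss=u[0]*v[1]-u[1]*v[0]
    print('tip',t,'line off at tip mm',round(b*1e3,2),'rms',round(np.std(c[k2]-np.polyval([a,b],S[k2,0]))*1e3,2),len(k2),'heading',round(h,2),'need(tip)',np.degrees(np.arctan2(*(np.array(P)-t)[::-1])).round(2),'miss mm (+: planter left of line)',round(miss*1e3,2),'gap',round((np.linalg.norm(np.array(P)-t)-.055)*1e3,2))
if __name__=='__main__':
    for i in range(2):
        o=telemetry.get_obs();p=snapshot('wrist');aim(p,o,eval(sys.argv[1]),(.5098,-.0603))
E
python3 aim.py '(.522,0)'
```

```text
tip [5.218e-01 2.000e-04] line off at tip mm -0.06 rms 0.15 108 heading -99.26 need(tip) -101.22 miss mm (+: planter left of line) -2.04 gap 6.68
tip [5.218e-01 3.000e-04] line off at tip mm -0.03 rms 0.12 108 heading -99.23 need(tip) -101.2 miss mm (+: planter left of line) -2.1 gap 6.78
```

```bash
python3 -m creep '[[[0.168,-0.002,0,0.008,0.4],[0.168,-0.002,0,0,0.4],[0.168,-0.002,0,0,0.4],[0.168,-0.002,0,0,0.4],[0.168,-0.002,0,0,0.4],[0.168,0,0,0,0.4],[0.168,0,0,0,0.4],[0.168,0,0,0,0.4]]]'
python3 -m creep '[[[0,0,0,0,0.4],[0,0,0.2,0,0.4],[0,0,0.2,0,0.4],[0,0,0.2,0,0.4],[0,0,0.2,0,0.4],[0,0,0.2,0,0.4],[0,0,0.2,0,0.4],[0,0,0.2,0,0.4]]]'
python3 -m creep '[[[0,0,0.13,0,0.4],[0,0,0,0,0.4],[0,0,0,0,0.4],[0,0,0,0,0.4]]]'
```

```text
clock: 32.15
tool_pos: [0.5527, 0.1853, 0.5032]
orientation: [180.0, -0.0, 80.2]
force: [0.3, -0.1, 0.2]
opening: 0.0352
gripper_force: 0.0
clock: 32.82
tool_pos: [0.5527, 0.1835, 0.2216]
orientation: [180.0, -0.0, 80.2]
force: [0.4, 1.3, 0.1]
opening: 0.0352
gripper_force: 0.0
clock: 33.15
tool_pos: [0.5537, 0.1842, 0.1987]
orientation: [179.9, -0.1, 80.2]
force: [-0.1, -0.3, 1.3]
opening: 0.0348
gripper_force: 0.0
```

```bash
python3 -m creep '[[[0,0,0.03,0,0.4],[-0.04,-0.003,0,0,0.4],[-0.03,-0.002,0,0,0.4],[-0.01,0,0,0,0.4],[-0.01,0,0,0,0.4],[-0.01,0,0,0,0.4],[-0.01,0,0,0,0.4],[0,0,0,0,0.4]]]'
python3 -m creep '[[[-0.008,0,0,0,0.4],[0,0,0,0,0.4],[0,0,0,0,0.4]]]'
python3 tip2.py '(.520,-.005)' top
```

```text
clock: 33.82
tool_pos: [0.5487, 0.1626, 0.1917]
orientation: [179.9, -0.1, 80.2]
force: [1.6, 3.3, 1.4]
opening: 0.0348
gripper_force: 1.5
clock: 34.07
tool_pos: [0.5485, 0.1614, 0.1917]
orientation: [179.9, -0.1, 80.2]
force: [2.0, 5.0, 2.7]
opening: 0.0352
gripper_force: 2.6
top [0.5485 0.1614 0.1917] [ 1.7989e+02 -1.0000e-01  8.0210e+01]
(array([ 0.5222, -0.0037]), 1, array([286., 183.]))
```

```bash
python3 -m creep '[[[-0.004,0,0,0,0.4],[-0.004,0,0,0,0.4],[-0.004,0,0,0,0.4],[0,0,0,0,0.4],[0,0,0,0,0.4]]]'
python3 -m creep '[[[0,0,0,0,0.4],[0.1,0,0,0,0.4],[0.1,0,-0.2,0,0.4],[0,0,-0.2,0,0.4],[0,0,-0.2,0,0.4],[0,0,-0.2,0,0.4],[0,0,-0.2,0,0.4],[0,0,-0.2,0,0.4]]]'
python3 -m creep '[[[-0.19,0,-0.06,0,0.4],[-0.19,0,-0.06,0,0.4],[-0.19,0,-0.06,0,0.4],[-0.19,0,-0.06,0,0.4],[-0.19,0,-0.06,0,0.4],[-0.19,0,-0.06,0,0.4],[-0.18,0,0,0,0.4],[-0.08,0,0,0,0.4]]]'
python3 -m creep '[[[0,0,0,0,0.4],[0,0,0,0,0.4],[0,0,0,0,0.4]]]'
python3 aim.py '(.519,-.005)'
python3 meas.py '(.51,-.06)' '(.519,-.005)' '(.538,.103)' wrist
```

```text
clock: 34.53
tool_pos: [0.5482, 0.1593, 0.1917]
orientation: [179.9, -0.1, 80.2]
force: [2.0, 5.6, 2.8]
opening: 0.0348
gripper_force: 3.1
clock: 35.2
tool_pos: [0.5531, 0.1955, 0.4298]
orientation: [-179.9, 0.1, 80.2]
force: [0.1, 1.0, -0.3]
opening: 0.0349
gripper_force: 0.0
clock: 35.87
tool_pos: [0.5044, -0.0829, 0.5008]
orientation: [-180.0, 0.0, 80.1]
force: [0.5, 0.2, -0.7]
opening: 0.0352
gripper_force: 0.0
clock: 36.12
tool_pos: [0.5059, -0.0795, 0.4998]
orientation: [-179.9, 0.0, 80.1]
force: [0.3, 0.1, 0.3]
opening: 0.035
gripper_force: 0.0
tip [ 0.5195 -0.0046] line off at tip mm 0.26 rms 0.09 108 heading -100.03 need(tip) -99.88 miss mm (+: planter left of line) -0.11 gap 1.54
tip [ 0.5196 -0.0047] line off at tip mm 0.12 rms 0.07 108 heading -99.94 need(tip) -100.0 miss mm (+: planter left of line) -0.17 gap 1.46
wrist [ 0.5062 -0.0789  0.4999] [-1.7994e+02  2.0000e-02  8.0210e+01] 36.2167
 planter (array([ 0.50964374, -0.05999143]), np.float64(0.9779951100244498))
 wheel (array([ 0.50987926, -0.06071881]), np.float64(72.66561035468153))
 tip (np.float64(0.5197628205128204), np.float64(-0.00445), np.float64(12.1875))
 pointer (np.float32(-101.91819), np.int64(212), (np.float32(0.5257128), np.float32(0.0263)))
  gauge [([0.5375, 0.1038], 0.87)]
  gauge_tip [([0.5165, -0.0028], 0.71)]
```

The aim is now within 0.2 mm and the gap is about 1.5 mm. Last step is the final inch.

```bash
python3 -m creep '[[[0.165,0.001,0,0,0.4],[0.165,0.001,0,0,0.4],[0.165,0.001,0,0,0.4],[0.165,0.001,0,0,0.4],[0.165,0,0,0,0.4],[0.165,0,0,0,0.4],[0.165,0,0,0,0.4],[0.165,0,0,0,0.4]]]'
python3 -m creep '[[[0,0,0,0,0.4],[0,0,0.2,0,0.4],[0,0,0.2,0,0.4],[0,0,0.2,0,0.4],[0,0,0.2,0,0.4],[0,0,0.2,0,0.4],[0,0,0.2,0,0.4],[0,0,0.2,0,0.4]]]'
python3 -m creep '[[[0,0,0.13,0,0.4],[0,0,0.01,0,0.4],[-0.04,0,0,0,0.4],[-0.03,0,0,0,0.4],[-0.01,0,0,0,0.4],[0,0,0,0,0.4],[0,0,0,0,0.4]]]'
```

```text
clock: 37.08
tool_pos: [0.5518, 0.1826, 0.5003]
orientation: [180.0, -0.0, 80.2]
force: [0.1, 1.3, 1.1]
opening: 0.035
gripper_force: 0.0
clock: 37.75
tool_pos: [0.5517, 0.1807, 0.2188]
orientation: [180.0, -0.0, 80.2]
force: [0.6, 0.4, -0.6]
opening: 0.0351
gripper_force: 0.0
clock: 38.33
tool_pos: [0.5498, 0.1646, 0.1942]
orientation: [179.9, -0.1, 80.1]
force: [0.1, -0.5, 0.5]
opening: 0.0348
gripper_force: 0.0
```

```bash
python3 -m creep '[[[-0.015,0,0,0,0.4],[-0.01,0,0,0,0.4],[-0.004,0,0,0,0.4],[0,0,0,0,0.4],[0,0,0,0,0.4]]]'
python3 -m creep '[[[-0.004,0,0,0,0.4],[0,0,0,0,0.4],[0,0,0,0,0.4]]]'
python3 -m creep '[[[-0.003,0,0,0,0.4],[0,0,0,0,0.4],[0,0,0,0,0.4]]]'
```

```text
clock: 38.75
tool_pos: [0.5486, 0.1594, 0.1927]
orientation: [179.9, -0.1, 80.2]
force: [-0.1, 2.9, 2.6]
opening: 0.0352
gripper_force: 1.4
clock: 39.0
tool_pos: [0.5487, 0.1589, 0.1927]
orientation: [179.9, -0.1, 80.2]
force: [-0.5, 5.6, 3.1]
opening: 0.0351
gripper_force: 2.4
clock: 39.25
tool_pos: [0.5486, 0.1585, 0.1927]
orientation: [179.9, -0.1, 80.2]
force: [-0.2, 5.9, 3.3]
opening: 0.0352
gripper_force: 2.8
```

```bash
python3 -m creep '[[[-0.003,0,0,0,0.4],[0,0,0,0,0.4],[0,0,0,0,0.4]]]'
python3 -m creep '[[[-0.003,0,0,0,0.4],[0,0,0,0,0.4],[0,0,0,0,0.4]]]'
```

```text
clock: 39.5
tool_pos: [0.5486, 0.1579, 0.1927]
orientation: [179.9, -0.1, 80.2]
force: [0.1, 5.5, 2.5]
opening: 0.0353
gripper_force: 2.8
clock: 39.75
tool_pos: [0.5486, 0.1575, 0.1927]
orientation: [179.9, -0.1, 80.2]
force: [0.2, 6.6, 2.2]
opening: 0.035
gripper_force: 3.3
```

```bash
python3 -m creep '[[[-0.003,0,0,0,0.4],[0,0,0,0,0.4],[0,0,0,0,0.4]]]'
```

```text
clock: 40.0
tool_pos: [0.5486, 0.1572, 0.1927]
orientation: [179.9, -0.2, 80.2]
force: [0.0, 8.0, 0.9]
opening: 0.0353
gripper_force: 4.0
```

The force rose from 5.5 to 8 N, so the tip is on the wall. I'll back off and verify.

```bash
python3 -m creep '[[[0.02,0,0,0,0.4],[0.1,0,0,0,0.4],[0.1,0,-0.2,0,0.4],[0,0,-0.2,0,0.4],[0,0,-0.2,0,0.4],[0,0,-0.2,0,0.4],[0,0,-0.2,0,0.4],[0,0,-0.2,0,0.4]]]'
python3 -m creep '[[[-0.19,0,-0.06,0,0.4],[-0.19,0,-0.06,0,0.4],[-0.19,0,-0.06,0,0.4],[-0.19,0,-0.06,0,0.4],[-0.19,0,-0.06,0,0.4],[-0.19,0,-0.06,0,0.4],[-0.18,0,0,0,0.4],[-0.08,0,0,0,0.4]]]'
python3 -m creep '[[[0,0,0,0,0.4],[0,0,0,0,0.4],[0,0,0,0,0.4]]]'
python3 aim.py '(.519,-.005)'
python3 meas.py '(.51,-.06)' '(.519,-.005)' '(.538,.103)' wrist top
```

```text
clock: 40.67
tool_pos: [0.5544, 0.1972, 0.4312]
orientation: [-179.9, 0.1, 80.2]
force: [1.3, 1.2, -0.1]
opening: 0.0352
gripper_force: 0.0
clock: 41.33
tool_pos: [0.5058, -0.0813, 0.5023]
orientation: [180.0, 0.0, 80.1]
force: [-0.8, 0.9, -0.7]
opening: 0.0351
gripper_force: 0.0
clock: 41.58
tool_pos: [0.5071, -0.078, 0.5011]
orientation: [-179.9, 0.0, 80.1]
force: [0.3, 0.2, 0.7]
opening: 0.0351
gripper_force: 0.0
tip [ 0.5198 -0.0065] line off at tip mm -0.24 rms 0.08 108 heading -100.3 need(tip) -100.53 miss mm (+: planter left of line) 0.01 gap -0.28
tip [ 0.5198 -0.0063] line off at tip mm -0.16 rms 0.07 108 heading -100.25 need(tip) -100.49 miss mm (+: planter left of line) -0.08 gap -0.08
wrist [ 0.5074 -0.0774  0.5012] [-1.7995e+02  2.0000e-02  8.0210e+01] 41.6833
 planter (array([ 0.5097709 , -0.06061713]), np.float64(0.9832336885885106))
 wheel (array([ 0.50987583, -0.06077785]), np.float64(72.1365934856229))
 tip (np.float64(0.5198282967032966), np.float64(-0.006346153846153845), np.float64(11.375))
 pointer (np.float32(-100.355484), np.int64(266), (np.float32(0.5271283), np.float32(0.033303846)))
  gauge [([0.5374, 0.1028], 0.88)]
  gauge_tip [([0.5196, -0.0063], 0.96)]
top [ 0.5074 -0.0774  0.5014] [-1.7998e+02  1.0000e-02  8.0240e+01] 41.8833
 planter (array([ 0.49812451, -0.0481311 ]), np.float64(0.19262672811059908))
 wheel (array([ 0.51262158, -0.0615626 ]), np.float64(19.011937143402847))
 tip (np.float64(0.5223392857142858), np.float64(-0.006910714285714288), np.float64(0.875))
 pointer (np.float32(-101.51693), np.int64(64), (np.float32(0.53084713), np.float32(0.03706585)))
  gauge [([0.2069, -0.2388], 0.81), ([0.5385, -0.0505], 0.54), ([0.3665, 0.2058], 0.48)]
  gauge_tip [([0.3161, -0.2131], 0.7), ([0.3341, 0.311], 0.62), ([0.5133, -0.0048], 0.55)]
```

Planter centred within 0.2 mm, gap about 0, aim miss about 0.1 mm, and the robot is clear. Handing in.

```bash
python3 -c "
from plant import workorder
print(workorder.close_job())"
```

```text
the job is handed in; nothing more can be done
None
```

I handed the job in at about 42 s: by the wrist camera the planter stands within about 0.2 mm of the wheel's centre and the gauge's red tip touches its wall, aimed within about 0.1 mm of its middle; I didn't re-measure the bystanders.

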